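# Fetch the cold block from behind the reagent bottles

### The job

Clear the three capped bottles from their coloured pads into the grey side tray, all standing there together, before you move the silvery finned cold block behind them. Then fetch the cold block and seat it fully down and centred on the cooling dock, its fins between the dock's fins, while the bottles wait in the side tray. Finally put each bottle back upright in the middle of the pad of its own cap's colour; tip no bottle over and leave the amber bottle alone.

Things in the scene. Friction and masses are not known exactly. Their poses are not given: they have to be found in the camera images.
- bottle_blue_center (a point): white bottle with blue cap, loose, upright cylinder 50 mm in diameter, 130 mm tall (cap: top 31 mm), 200 g. Point: its centre, 65 mm above its underside; z up, yaw is meaningless. Starts on its own colour's pad. On the pads grip it along the pad's x, some 25 mm above centre, so fingertips clear the block and the gripper's body the neighbours; in the side tray along the tray's y
- bottle_red_center (a point): white bottle with red cap, loose, upright cylinder 50 mm in diameter, 130 mm tall (cap: top 31 mm), 200 g. Point: its centre, 65 mm above its underside; z up, yaw is meaningless. Starts on its own colour's pad. On the pads grip it along the pad's x, some 25 mm above centre, so fingertips clear the block and the gripper's body the neighbours; in the side tray along the tray's y
- bottle_green_center (a point): white bottle with green cap, loose, upright cylinder 50 mm in diameter, 130 mm tall (cap: top 31 mm), 200 g. Point: its centre, 65 mm above its underside; z up, yaw is meaningless. Starts on its own colour's pad. On the pads grip it along the pad's x, some 25 mm above centre, so fingertips clear the block and the gripper's body the neighbours; in the side tray along the tray's y
- block_center (a point): cold block, loose: silvery, 50 (its x) x 84 (y) x 46 mm tall, 350 g, eight dark wells on top. Upper 28 mm solid; lower 18 mm four fins 4 mm thick, along x, at y = -36, -12, 12, 36 mm. Point: its centre, 23 mm above the fin tips. Stands on the board, 7 mm behind the bottles, which leave no room for a finger. Once cleared, grip it across the 50 mm, along its x, 8 mm above centre. Same either way round
- pad_blue: blue square pad, home of the blue-capped bottle, fixed on the 6 mm white storage board: 60 x 60 x 3 mm, showing around the bottle's foot. Origin: centre of its underside; top 3 mm above it. Its x points from the row of pads towards the cold block behind; the three pads, in any order of colour, lie in a row along their y, 70 mm between centres
- pad_red: red square pad, home of the red-capped bottle, fixed on the 6 mm white storage board: 60 x 60 x 3 mm, showing around the bottle's foot. Origin: centre of its underside; top 3 mm above it. Its x points from the row of pads towards the cold block behind; the three pads, in any order of colour, lie in a row along their y, 70 mm between centres
- pad_green: green square pad, home of the green-capped bottle, fixed on the 6 mm white storage board: 60 x 60 x 3 mm, showing around the bottle's foot. Origin: centre of its underside; top 3 mm above it. Its x points from the row of pads towards the cold block behind; the three pads, in any order of colour, lie in a row along their y, 70 mm between centres
- dock: cooling dock, fixed: black base 56 (its x) x 130 (y) x 8 mm, with five upright copper fins 4 mm thick, 46 mm long along x, 16 mm high, at y = -48, -24, 0, 24, 48 mm. Origin: centre of its underside. Seated, the block is centred on it, x along x (either way round), fins in the four gaps (8 mm play each side), tips on the base: block centre 31 mm above the origin
- side_tray: grey open side tray, fixed: 220 (its x) x 120 (y) x 20 mm high, walls and floor 4 mm thick; holds the three bottles in a row along its x, e.g. at x = -70, 0, 70 mm. Origin: centre of its underside. Stands left or right of the storage board, the dock on the other side
- amber_bottle_center (a point): bystander, leave alone: amber bottle, black cap, 60 mm in diameter, 120 mm tall, loose; point: its centre, 60 mm up. Two unlisted bystanders: a black jar (52 mm in diameter, 45 mm tall) about 0.35 m straight ahead of the robot, a stack of dishes (90 mm in diameter, 45 mm tall) at the far right

How it is judged:
By the outcome, as a careful person would: the job done as asked, in the order asked, and still so for the second after the job is handed in, with the robot touching nothing.
It also fails if it takes over 141 s, if anything falls off the work surface, if the arm or the gripper's body presses on something with over 40 N, if the wrist force passes 120 N, or if a joint passes its speed limit or range.

### The arm

A 7-joint arm with a two-finger parallel gripper is mounted at the origin on the work surface. World frame = base frame: x ahead of the robot, y to its left, z up, the work surface at z = 0. Lengths are in mm, angles in rad, forces in N, time in s.
With the tool pointing down it reaches from about 400 to 875 mm from the base axis. Payload 4.4 kg.
Tool frame: the origin (TCP) lies at the very end of the fingers, on their centre line; the grasp point (between the pads) lies 19 mm behind it (ctrl.grip_point_offset is the distance from the TCP to the grasp point, in mm); z points along the fingers, y is the line along which they close (so a half turn about z gives the same grasp; the last joint's range is limited). The gripper opens to 85 mm and grips with 20 to 120 N. Pads are 22 mm wide; open, the fingers measure 114 mm over their backs; the gripper's body (76 mm by 85 mm) begins 54 mm behind the grasp point. The pads swing forward as they close: fully open they stand 13 mm farther back than shut.
Start: joints at [1.145, 0.628, 0.038, 1.517, -0.027, 0.996, -0.02], TCP at [228.885, -608.383, 231.313] pointing down, gripper open.
Joint ranges: [-3.06, 3.06], [-0.37, 2.12], [-1.25, 1.32], [0.18, 2.47], [-1.1, 4.24], [0.23, 1.98], [-2.94, 2.94]. Speed limits (rad/s): [2.57, 2.57, 3.14, 3.14, 3.14, 3.14, 3.14].

### API

Orientations are given as [roll, pitch, yaw] about the fixed x, y, z axes, in that order (R = Rz(yaw) Ry(pitch) Rx(roll)).
In Python, from cell import ctrl gives the robot as it stands.
- The arm moves only by the tool jog_arm, never from a script. Its argument "increments" is one flat list of numbers, 7 for each row, row after row: the finger opening in cm, from 0 to 8.54, then the shift along the tool's x, y, z in cm, then the turn, a rotation vector about the tool's x, y, z in degrees. In form: [fingers, x, y, z, rx, ry, rz, fingers, x, y, z, rx, ry, rz, ...]. A call has 1 to 20 rows; each row is the pose to reach, as a shift and turn from the pose commanded when the call began, along the tool's axes at that moment; what a row does not reach only later rows make up. A row lasts 1/10 s, in which the tool goes at most 50 mm and 8.59 degrees, less where a joint would pass 70% of its speed; a pose out of reach is approached as far as the arm can. A call with a gripper value outside its range is refused whole. The fingers move at their own pace and stop on an object; the grip force is fixed at half the most. Time passes only in rows, so rows that repeat a pose let the fingers close. It gives the time, the measured TCP pose, the force, the opening and the grip force at its end, in the units of the state.
- ctrl.read_state(): the state, without advancing time (a new reading comes with each control period).
- ctrl.get_image(name): name is "scene" or "side" or "wrist"; returns the picture (420x560x3 uint8, red, green, blue); there is no depth.
- ctrl.camera_params(name): a dict with "fx", "fy", "cx", "cy" (pixels), "distortion" ([k1, k2, p1, p2, k3] as OpenCV has them; the pictures are not rectified), "extrinsics" (4x4, takes a point from world to camera coordinates). Camera axes: x right, y down, z forward; pixel columns grow to the right and rows downward; lengths in mm; the calibration is good to about 2 mm. A picture is of the moment at which its call begins: read the wrist's pose just before it. camera_params takes no time and is no camera call; for the wrist camera it gives the pose at the moment of the call.
- ctrl.finish_job(): hands the job in; it is judged then, once.
The state is a dict: "clock": time; "qpos": joint angles; "qd": joint speeds; "tau": joint torques, N m; "eef_pos": TCP position; "tool_rot": TCP orientation; "force": force on the tool from outside, world axes, zero at the start; "torque": the same for the moment, N m; "width": finger opening in mm; "gripper_force": force on a finger pad.
Only numpy, scipy, OpenCV 4.12 (cv2) and the standard library are available. Lean on these libraries where they do the work, as an engineer would, in place of code of your own. Each camera call takes 0.05 s, during which the arm holds its last target. There are 200 camera calls.

## Working session

There is one attempt and no reset: what is moved stays moved. The work goes in short steps, Python scripts to look and compute and a tool call to move; the robot and the scene stay as the last step left them, time stands still between calls to the robot, and variables do not carry over. Pictures are saved under pics/ and viewed, at most 14 in all, crops included, and the job is handed in when it is done.

Besides the shell and the picture viewer there is one more tool, called as name(argument=value, ...), one argument or row to a line, values as JSON. jog_arm: Moves the arm, as the interface text tells. Its arguments: {"type":"object","properties":{"increments":{"type":"array","items":{"type":"number"}}},"required":["increments"]}

```bash
mkdir -p pics; ls; python3 - <<'E'
from cell import ctrl
import cv2,numpy as np
s=ctrl.read_state(); print(s)
for n in ["scene","side"]:
    im=ctrl.get_image(n); cv2.imwrite(f"pics/{n}0.png",im[...,::-1])
    p=ctrl.camera_params(n); print(n,{k:np.round(v,3).tolist() for k,v in p.items()})
E
```

```text
pics
{'clock': 0.0, 'qpos': array([ 1.14519318,  0.62933795,  0.03843678,  1.51836325, -0.02702681,
        0.99632544, -0.0199978 ]), 'qd': array([-0.00091617,  0.00255916, -0.0009481 , -0.00017999,  0.0014383 ,
       -0.00024172,  0.00113142]), 'tau': array([-6.34006283e-04, -5.63392425e+01,  1.22633826e+00, -1.93441343e+01,
        1.10026274e-02,  1.05897576e-02, -3.35395221e-06]), 'eef_pos': array([ 228.67339035, -607.77283811,  230.3958197 ]), 'tool_rot': array([-3.13967616e+00, -5.24220085e-07,  3.59795057e-01]), 'force': array([ 0.27013906, -0.39630871, -0.16611044]), 'torque': array([-0.04019301,  0.00655088,  0.00035177]), 'gripper_force': 0.0, 'width': 85.21625783571275}
scene {'fx': 395.559, 'fy': 395.559, 'cx': 279.32, 'cy': 212.398, 'distortion': [-0.021, 0.0, 0.0, 0.0, 0.0], 'extrinsics': [[-0.315, 0.949, 0.003, 182.403], [0.555, 0.186, -0.811, -263.141], [-0.77, -0.254, -0.585, 1332.134], [0.0, 0.0, 0.0, 1.0]]}
side {'fx': 415.903, 'fy': 415.903, 'cx': 272.802, 'cy': 206.898, 'distortion': [-0.112, 0.0, 0.0, 0.0, 0.0], 'extrinsics': [[0.853, -0.522, -0.005, -470.891], [-0.397, -0.642, -0.656, 280.972], [0.339, 0.561, -0.755, 663.298], [0.0, 0.0, 0.0, 1.0]]}
```

View pics/scene0.png

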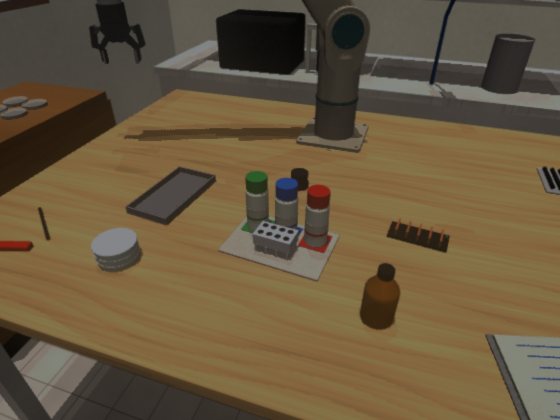

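View pics/side0.png

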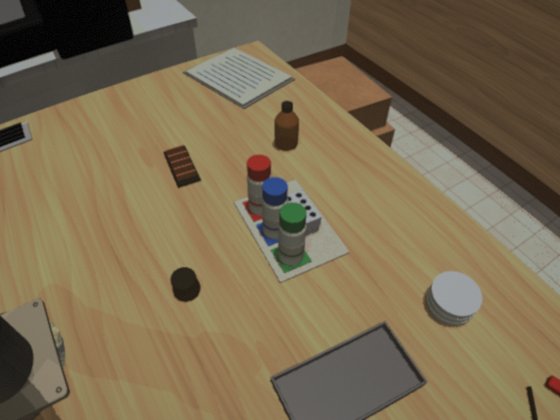

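Scene view: tray at right of robot (px ~172,193), three bottles with cap tops at about green (257,177), blue (287,184), red (318,191), block (276,235), dock (418,235), amber (380,300). Side view: caps red (259,161), blue (275,187), green (293,212), dock (182,166), tray (348,378).

```bash
cat > h.py <<'E'
from cell import ctrl
import cv2,numpy as np
from scipy.spatial.transform import Rotation as Ro
def par(n):
    p=ctrl.camera_params(n)
    K=np.array([[p['fx'],0,p['cx']],[0,p['fy'],p['cy']],[0,0,1.]])
    return K,np.array(p['distortion'],float),np.array(p['extrinsics'],float)
def ray(P,uv,z):
    "pixels -> world xy on plane z"
    K,d,T=P
    q=cv2.undistortPoints(np.array(uv,float).reshape(-1,1,2),K,d)[:,0]
    R,t=T[:3,:3],T[:3,3]; c=-R.T@t
    v=np.c_[q,np.ones(len(q))]@R
    return c[:2]+v[:,:2]*((z-c[2])/v[:,2])[:,None]
def proj(P,X):
    K,d,T=P
    return cv2.projectPoints(np.array(X,float).reshape(-1,1,3),cv2.Rodrigues(T[:3,:3])[0],T[:3,3],K,d)[0][:,0]
def snap(n,f):
    P=par(n); im=ctrl.get_image(n)[...,::-1].copy(); cv2.imwrite(f,im); return P,im
def go(xyz,yaw):
    "shift (cm, tool axes) and turn (deg) from measured pose to vertical tool at xyz,yaw"
    s=ctrl.read_state(); R=Ro.from_euler('xyz',s['tool_rot'])
    G=Ro.from_euler('xyz',[np.pi,0,yaw])
    print('shift cm',np.round(R.inv().apply(np.array(xyz)-s['eef_pos'])/10,2),'turn deg',np.round(np.degrees((R.inv()*G).as_rotvec()),2))
E
python3 - <<'E'
from h import *
S,D=par('scene'),par('side')
print('caps G,B,R scene',ray(S,[(257,177),(287,184),(318,191)],139).round(),'side',ray(D,[(293,212),(275,187),(259,162)],139).round())
print('tray scene',ray(S,[(181,169),(216,178),(165,219),(129,208)],20).round(),'side',ray(D,[(385,325),(425,382),(272,380)],20).round())
print('board',ray(S,[(222,245),(322,271),(338,241)],6).round(),ray(D,[(236,206),(281,276),(348,247),(298,183)],6).round())
print('dock',ray(S,[(397,224),(388,236),(446,248),(449,237)],8).round(),ray(D,[(165,152),(180,186),(200,180),(186,146)],8).round())
print('amber',ray(S,[(386,270)],120).round(),ray(D,[(287,104)],120).round())
print(np.round(par('wrist')[2],3), par('wrist')[0])
E
```

```text
caps G,B,R scene [[562. -56.]
 [569.  13.]
 [574.  79.]] side [[556. -62.]
 [561.   5.]
 [569.  78.]]
tray scene [[ 402. -347.]
 [ 416. -233.]
 [ 620. -264.]
 [ 609. -370.]] side [[ 610. -275.]
 [ 599. -386.]
 [ 396. -252.]]
board [[ 647. -109.]
 [ 657.  116.]
 [ 554.  127.]] [[ 526.  109.]
 [ 515.  -90.]
 [ 664. -104.]
 [ 678.   97.]]
dock [[452. 246.]
 [504. 230.]
 [506. 353.]
 [464. 360.]] [[459. 356.]
 [445. 228.]
 [492. 221.]
 [512. 348.]]
amber [[739. 233.]] [[733. 231.]]
[[ 3.53000e-01 -9.36000e-01 -3.00000e-03 -6.48231e+02]
 [-8.95000e-01 -3.39000e-01  2.91000e-01 -3.81570e+01]
 [-2.73000e-01 -1.00000e-01 -9.57000e-01  3.79432e+02]
 [ 0.00000e+00  0.00000e+00  0.00000e+00  1.00000e+00]] [[344.76258982   0.         280.50151874]
 [  0.         344.76258982 203.35720443]
 [  0.           0.           1.        ]]
```

```bash
python3 - <<'E'
from h import *
go([530,-310,300],-0.11)
go([560,0,300],1.48)
E
```

```text
shift cm [ 38.69 -17.28  -6.92] turn deg [-9.000e-02  2.000e-02  2.692e+01]
shift cm [ 52.41 -45.24  -6.88] turn deg [-8.000e-02 -5.000e-02 -6.418e+01]
```

jog_arm(
  increments=[8.5,38.69,-17.28,-6.92,-0.1,0,26.9,8.5,38.69,-17.28,-6.92,-0.1,0,26.9,8.5,38.69,-17.28,-6.92,-0.1,0,26.9,8.5,38.69,-17.28,-6.92,-0.1,0,26.9,8.5,38.69,-17.28,-6.92,-0.1,0,26.9,8.5,38.69,-17.28,-6.92,-0.1,0,26.9,8.5,38.69,-17.28,-6.92,-0.1,0,26.9,8.5,38.69,-17.28,-6.92,-0.1,0,26.9,8.5,38.69,-17.28,-6.92,-0.1,0,26.9,8.5,38.69,-17.28,-6.92,-0.1,0,26.9,8.5,38.69,-17.28,-6.92,-0.1,0,26.9,8.5,38.69,-17.28,-6.92,-0.1,0,26.9],
)

```text
clock: 1.3
eef_pos: [528.7, -311.8, 300.1]
tool_rot: [3.139, 0.001, -0.112]
force: [-0.4, -0.3, 0.1]
width: 85.3
gripper_force: 0.0
```

```bash
python3 - <<'E'
from h import *
snap('wrist','pics/w1.png'); s=ctrl.read_state(); print(s['eef_pos'],s['tool_rot'],s['clock'])
go([560,0,300],1.48)
np.save('w1.npy',par('wrist')[2])
E
```

```text
[ 528.61552507 -312.04531829  300.18339275] [ 3.13922633e+00  9.28117469e-04 -1.12624910e-01] 1.35
shift cm [ -0.39 -31.36  -0.06] turn deg [ 6.000e-02  1.500e-01 -9.125e+01]
```

View pics/w1.png

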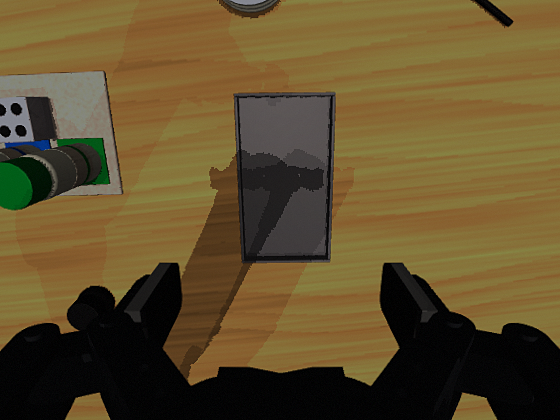

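Tray rim corners at (235,94),(335,94),(330,262),(241,262); green pad at (58..108,139..185) behind the board corner (122,195).

jog_arm(
  increments=[8.5,-0.4,-31.4,0,0.1,0.1,-91.2,8.5,-0.4,-31.4,0,0.1,0.1,-91.2,8.5,-0.4,-31.4,0,0.1,0.1,-91.2,8.5,-0.4,-31.4,0,0.1,0.1,-91.2,8.5,-0.4,-31.4,0,0.1,0.1,-91.2,8.5,-0.4,-31.4,0,0.1,0.1,-91.2,8.5,-0.4,-31.4,0,0.1,0.1,-91.2,8.5,-0.4,-31.4,0,0.1,0.1,-91.2,8.5,-0.4,-31.4,0,0.1,0.1,-91.2,8.5,-0.4,-31.4,0,0.1,0.1,-91.2,8.5,-0.4,-31.4,0,0.1,0.1,-91.2,8.5,-0.4,-31.4,0,0.1,0.1,-91.2,8.5,-0.4,-31.4,0,0.1,0.1,-91.2],
)

```text
clock: 2.65
eef_pos: [560.4, 0.8, 299.9]
tool_rot: [3.142, -0.0, 1.478]
force: [-0.5, -0.5, 0.8]
width: 85.2
gripper_force: 0.0
```

```bash
python3 - <<'E'
from h import *
K,d,_=par('wrist')
P1=(K,d,np.load('w1.npy'))
c=ray(P1,[(235,93),(335,93),(330.5,262),(241,262)],20); print(c.round(1),c.mean(0).round(1),'pad green',ray(P1,[(108,185),(104,139)],9).round(1))
snap('wrist','pics/w2.png'); s=ctrl.read_state(); print(s['eef_pos'],s['tool_rot'],s['clock'])
np.save('w2.npy',par('wrist')[2])
E
```

```text
[[ 614.7 -267.8]
 [ 601.7 -384.2]
 [ 384.5 -363.7]
 [ 398.1 -243.5]] [ 499.7 -314.8] pad green [[521.2 -84.6]
 [579.9 -94.5]]
[560.41575603   1.10129678 299.89889216] [ 3.14141385e+00 -1.78657076e-04  1.47839339e+00] 2.7
```

View pics/w2.png

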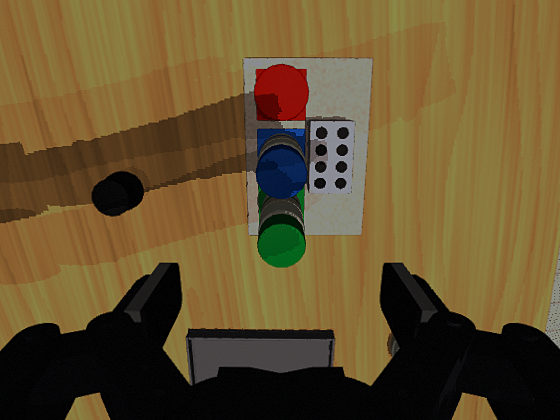

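Wrist view: cap tops red (282,93), blue (282,172), green (282,243); block top corners (309,121),(355,121),(352,193),(309,193); red pad square (255..307,69..121); board corners (244,58),(372,59),(362,235),(250,235).

```bash
python3 - <<'E'
from h import *
K,d,_=par('wrist')
P=(K,d,np.load('w2.npy')); im=cv2.imread('pics/w2.png')
print('caps',ray(P,[(282,93),(282,172),(282,243)],139).round(1))
b=ray(P,[(309,121),(355,121),(352,193),(309,193)],52);print('block',b.round(1),b.mean(0).round(1))
p=ray(P,[(255,69),(307,69),(307.5,121),(255.5,121)],9);print('pad red',p.round(1),p.mean(0).round(1))
print('pad blue',ray(P,[(257,129),(305,129)],9).round(1))
b=ray(P,[(244,58),(372,59),(362,235),(250,235)],6);print('board',b.round(1),b.mean(0).round(1))
# mask top circles more precisely: saturated bright
hsv=cv2.cvtColor(im,cv2.COLOR_BGR2HSV)
for n,lo,hi in [('g',50,75),('b',105,125)]:
    m=((hsv[...,0]>=lo)&(hsv[...,0]<=hi)&(hsv[...,1]>150)).astype(np.uint8)
    k,_,st,ce=cv2.connectedComponentsWithStats(m); print(n,[(s.tolist()) for s in st[1:] if s[4]>100])
E
```

```text
caps [[569.   80.6]
 [563.   13.3]
 [556.8 -55.1]]
block [[596.5  49.8]
 [647.2  45.3]
 [641.1 -36.9]
 [590.8 -32.3]] [618.9   6.5]
pad red [[540.4 112.9]
 [601.5 107.3]
 [597.8  47.2]
 [534.3  53. ]] [568.5  80.1]
pad blue [[535.1  43.2]
 [594.1  37.8]]
board [[ 528.6  126.5]
 [ 679.2  112. ]
 [ 661.5 -110.6]
 [ 509.8  -96.7]] [594.8   7.8]
g [[258, 185, 9, 39, 120], [297, 187, 7, 36, 111], [257, 214, 49, 53, 2045]]
b [[257, 129, 49, 28, 521], [256, 144, 51, 55, 2170]]
```

```bash
python3 - <<'E'
from h import *
go([556.5,-57,80],1.481)
E
```

```text
shift cm [-5.83  0.14 21.99] turn deg [ 0.01 -0.01 -0.15]
```

jog_arm(
  increments=[8.5,-5.8,0.1,4,0,0,-0.2,8.5,-5.8,0.1,8,0,0,-0.2,8.5,-5.8,0.1,10,0,0,-0.2,8.5,-5.8,0.1,14,0,0,-0.2,8.5,-5.8,0.1,18,0,0,-0.2,8.5,-5.8,0.1,20.5,0,0,-0.2,8.5,-5.8,0.1,22,0,0,-0.2,8.5,-5.8,0.1,22,0,0,-0.2,8.5,-5.8,0.1,22,0,0,-0.2,4,-5.8,0.1,22,0,0,-0.2,4,-5.8,0.1,22,0,0,-0.2,4,-5.8,0.1,22,0,0,-0.2,4,-5.8,0.1,22,0,0,-0.2,4,-5.8,0.1,22,0,0,-0.2,4,-5.8,0.1,22,0,0,-0.2,4,-5.8,0.1,22,0,0,-0.2,4,-5.8,0.1,22,0,0,-0.2],
)

```text
clock: 4.4
eef_pos: [557.1, -55.6, 81.4]
tool_rot: [3.14, -0.001, 1.485]
force: [-1.7, 0.0, 6.5]
width: 48.0
gripper_force: 55.7
```

```bash
python3 - <<'E'
from h import *
s=ctrl.read_state(); print(s['eef_pos'],s['tool_rot'],s['gripper_force'],s['width'])
go([556.5,-70,200],1.481)
for x,y in [(430.1,-307.2),(499.7,-314.8),(569.3,-322.4)]: go([x,y,200],-0.108)
E
```

```text
[557.0535277  -55.55068125  81.35651883] [ 3.13951109e+00 -5.72579490e-04  1.48526804e+00] 55.70017263293266 47.9888185736336
shift cm [ -1.44   0.09 -11.87] turn deg [ 0.12 -0.03  0.24]
shift cm [-26.15 -10.47 -11.9 ] turn deg [ 7.000e-02 -1.200e-01  9.129e+01]
shift cm [-26.31  -3.48 -11.89] turn deg [ 7.000e-02 -1.200e-01  9.129e+01]
shift cm [-26.48   3.52 -11.87] turn deg [ 7.000e-02 -1.200e-01  9.129e+01]
```

jog_arm(
  increments=[4,0,0,-4,0,0,0,4,0,0,-8,0,0,0,4,-26.5,3.5,-12,0,0,91.2,4,-26.5,3.5,-12,0,0,91.2,4,-26.5,3.5,-12,0,0,91.2,4,-26.5,3.5,-12,0,0,91.2,4,-26.5,3.5,-12,0,0,91.2,4,-26.5,3.5,-12,0,0,91.2,4,-26.5,3.5,-12,0,0,91.2,4,-26.5,3.5,-12,0,0,91.2,4,-26.5,3.5,-12,0,0,91.2,4,-26.5,3.5,-12,0,0,91.2,4,-26.5,3.5,-12,0,0,91.2,4,-26.5,3.5,-12,0,0,91.2,4,-26.5,3.5,-12,0,0,91.2,4,-26.5,3.5,-8,0,0,91.2,4,-26.5,3.5,-4,0,0,91.2,4,-26.5,3.5,-1.5,0,0,91.2,4,-26.5,3.5,-1.5,0,0,91.2],
)

```text
clock: 6.3
eef_pos: [565.9, -320.8, 90.8]
tool_rot: [-3.137, 0.007, -0.105]
force: [0.3, -0.1, -3.2]
width: 47.9
gripper_force: 57.6
```

```bash
python3 - <<'E'
from h import *
s=ctrl.read_state(); print(s['eef_pos'],s['tool_rot'],s['gripper_force'],s['width'],s['force'])
go([569.3,-322.4,76],-0.108)
snap('scene','pics/s1.png');
E
```

```text
[ 565.92893654 -320.77586685   90.83036793] [-3.13721024  0.00722223 -0.10470741] 57.58492629043758 47.89987332952265 [ 0.25543202 -0.05912771 -3.22406376]
shift cm [0.36 0.13 1.48] turn deg [-0.25  0.41  0.19]
```

View pics/s1.png

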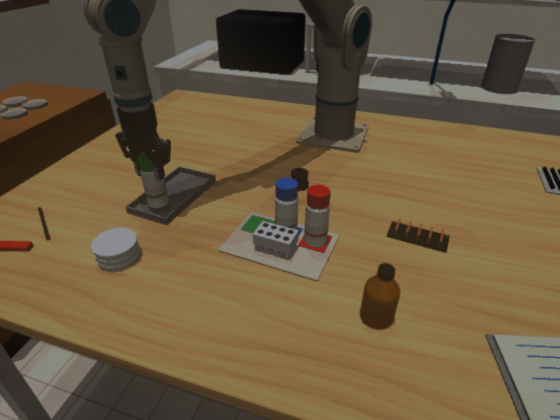

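jog_arm(
  increments=[4,0.3,0.1,0.7,0,0,0,4,0.3,0.1,1.1,0,0,0,4,0.3,0.1,1.2,0,0,0,4,0.3,0.1,1.2,0,0,0],
)

```text
clock: 6.75
eef_pos: [572.0, -324.0, 83.5]
tool_rot: [-3.141, -0.001, -0.106]
force: [0.3, -1.1, -2.6]
width: 48.2
gripper_force: 57.7
```

jog_arm(
  increments=[4,-0.3,-0.1,0.5,0,0,0,4,-0.3,-0.1,0.7,0,0,0,4,-0.3,-0.1,0.7,0,0,0,8.5,-0.3,-0.1,0.7,0,0,0,8.5,-0.3,-0.1,0.7,0,0,0,8.5,-0.3,-0.1,0.7,0,0,0,8.5,-0.3,-0.1,0.7,0,0,0,8.5,-0.3,-0.1,0.7,0,0,0,8.5,-0.3,-0.1,-3,0,0,0,8.5,-0.3,-0.1,-8,0,0,0,8.5,-0.3,-0.1,-13,0,0,0,8.5,-0.3,-0.1,-13,0,0,0,8.5,-0.3,-0.1,-13,0,0,0,8.5,-0.3,-0.1,-13,0,0,0],
)

```text
clock: 8.15
eef_pos: [568.0, -322.1, 211.5]
tool_rot: [-3.14, 0.002, -0.106]
force: [-0.5, -0.5, -0.1]
width: 85.1
gripper_force: 0.0
```

```bash
python3 - <<'E'
from h import *
s=ctrl.read_state(); print(s['eef_pos'],s['tool_rot'],s['width'])
go([562.8,12,200],1.481)
go([562.8,12,80],1.481)
E
```

```text
[ 567.97310414 -322.05097712  211.54093545] [-3.13992783e+00  1.82643530e-03 -1.06102461e-01] 85.08478968878032
shift cm [ -4.05 -33.16   1.22] turn deg [-1.600e-01  1.000e-02 -9.093e+01]
shift cm [ -4.03 -33.14  13.22] turn deg [-1.600e-01  1.000e-02 -9.093e+01]
```

jog_arm(
  increments=[8.5,-4,-33.1,0,0,0,-90.9,8.5,-4,-33.1,0,0,0,-90.9,8.5,-4,-33.1,0,0,0,-90.9,8.5,-4,-33.1,0,0,0,-90.9,8.5,-4,-33.1,0,0,0,-90.9,8.5,-4,-33.1,0,0,0,-90.9,8.5,-4,-33.1,0,0,0,-90.9,8.5,-4,-33.1,0,0,0,-90.9,8.5,-4,-33.1,0,0,0,-90.9,8.5,-4,-33.1,0,0,0,-90.9,8.5,-4,-33.1,0,0,0,-90.9,8.5,-4,-33.1,0,0,0,-90.9,8.5,-4,-33.1,2,0,0,-90.9,8.5,-4,-33.1,4,0,0,-90.9],
)

```text
clock: 9.55
eef_pos: [563.9, 10.6, 171.9]
tool_rot: [-3.141, -0.001, 1.478]
force: [-0.7, -0.4, -0.1]
width: 85.0
gripper_force: 0.0
```

```bash
python3 - <<'E'
from h import *
s=ctrl.read_state(); print(s['eef_pos'],s['tool_rot'],s['width'])
go([562.8,12,80],1.481)
E
```

```text
[563.85604962  10.62309431 171.87245152] [-3.14143429e+00 -6.94539100e-04  1.47753365e+00] 85.04750356331175
shift cm [ 0.12 -0.12  9.19] turn deg [-0.01 -0.04 -0.2 ]
```

Then close and lift in the same call.

jog_arm(
  increments=[8.5,0.1,-0.1,4,0,0,-0.2,8.5,0.1,-0.1,7.5,0,0,-0.2,8.5,0.1,-0.1,9.2,0,0,-0.2,8.5,0.1,-0.1,9.2,0,0,-0.2,8.5,0.1,-0.1,9.2,0,0,-0.2,4,0.1,-0.1,9.2,0,0,-0.2,4,0.1,-0.1,9.2,0,0,-0.2,4,0.1,-0.1,9.2,0,0,-0.2,4,0.1,-0.1,9.2,0,0,-0.2,4,0.1,-0.1,9.2,0,0,-0.2,4,0.1,-0.1,9.2,0,0,-0.2],
)

```text
clock: 10.65
eef_pos: [563.8, 11.9, 82.6]
tool_rot: [3.139, -0.001, 1.483]
force: [-2.8, -0.6, 5.3]
width: 47.7
gripper_force: 58.5
```

```bash
python3 - <<'E'
from h import *
s=ctrl.read_state(); print(s['eef_pos'],s['tool_rot'],s['width'],s['force'])
go([499.7,-314.8,200],-0.108)
E
```

```text
[563.81857951  11.88753643  82.55910171] [ 3.13932931e+00 -6.87880300e-04  1.48341090e+00] 47.67670377321918 [-2.77332343 -0.57113596  5.32798156]
shift cm [-33.1   -3.51 -11.77] turn deg [ 7.000e-02 -1.300e-01  9.118e+01]
```

jog_arm(
  increments=[4,0,0,-4,0,0,0,4,0,0,-8,0,0,0,4,-33.1,-3.5,-12,0,0,91.2,4,-33.1,-3.5,-12,0,0,91.2,4,-33.1,-3.5,-12,0,0,91.2,4,-33.1,-3.5,-12,0,0,91.2,4,-33.1,-3.5,-12,0,0,91.2,4,-33.1,-3.5,-12,0,0,91.2,4,-33.1,-3.5,-12,0,0,91.2,4,-33.1,-3.5,-12,0,0,91.2,4,-33.1,-3.5,-12,0,0,91.2,4,-33.1,-3.5,-12,0,0,91.2,4,-33.1,-3.5,-12,0,0,91.2,4,-33.1,-3.5,-12,0,0,91.2,4,-33.1,-3.5,-12,0,0,91.2,4,-33.1,-3.5,-8,0,0,91.2,4,-33.1,-3.5,-4,0,0,91.2,4,-33.1,-3.5,-1,0,0,91.2,4,-33.1,-3.5,0,0,0,91.2,4,-33.1,-3.5,0,0,0,91.2],
)

```text
clock: 12.65
eef_pos: [499.3, -314.5, 80.1]
tool_rot: [-3.14, 0.001, -0.107]
force: [0.5, 0.3, -1.3]
width: 47.9
gripper_force: 60.6
```

jog_arm(
  increments=[4,0,0,0,0,0,0],
)

```text
clock: 12.75
eef_pos: [500.5, -315.6, 82.0]
tool_rot: [3.141, -0.003, -0.108]
force: [-0.3, -0.3, -1.1]
width: 47.4
gripper_force: 60.6
```

jog_arm(
  increments=[4,0,0,0.3,0,0,0,4,0,0,0.4,0,0,0,4,0,0,0.4,0,0,0,8.5,0,0,0.4,0,0,0,8.5,0,0,0.4,0,0,0,8.5,0,0,0.4,0,0,0,8.5,0,0,0.4,0,0,0,8.5,0,0,0.4,0,0,0,8.5,0,0,-3,0,0,0,8.5,0,0,-8,0,0,0,8.5,0,0,-13,0,0,0,8.5,0,0,-13,0,0,0,8.5,0,0,-13,0,0,0],
)

```text
clock: 14.05
eef_pos: [500.2, -315.3, 212.3]
tool_rot: [3.141, -0.003, -0.108]
force: [-0.2, -0.5, 0.2]
width: 85.0
gripper_force: 0.0
```

```bash
python3 - <<'E'
from h import *
s=ctrl.read_state(); print(s['eef_pos'],s['tool_rot'],s['width'])
go([568.9,80.8,200],1.481)
E
```

```text
[ 500.17087371 -315.2535605   212.30608213] [ 3.14115555 -0.00321285 -0.10789766] 85.04790632611977
shift cm [  2.56 -40.12   1.22] turn deg [  0.17  -0.12 -91.04]
```

jog_arm(
  increments=[8.5,2.6,-40.1,0,0,0,-91,8.5,2.6,-40.1,0,0,0,-91,8.5,2.6,-40.1,0,0,0,-91,8.5,2.6,-40.1,0,0,0,-91,8.5,2.6,-40.1,0,0,0,-91,8.5,2.6,-40.1,0,0,0,-91,8.5,2.6,-40.1,0,0,0,-91,8.5,2.6,-40.1,0,0,0,-91,8.5,2.6,-40.1,0,0,0,-91,8.5,2.6,-40.1,0,0,0,-91,8.5,2.6,-40.1,0,0,0,-91,8.5,2.6,-40.1,0,0,0,-91,8.5,2.6,-40.1,2,0,0,-91,8.5,2.6,-40.1,4,0,0,-91,8.5,2.6,-40.1,4,0,0,-91],
)

```text
clock: 15.55
eef_pos: [565.9, 80.2, 167.8]
tool_rot: [-3.135, 0.001, 1.478]
force: [-1.0, -0.8, -0.1]
width: 84.8
gripper_force: 0.0
```

```bash
python3 - <<'E'
from h import *
s=ctrl.read_state(); print(s['eef_pos'],s['tool_rot'],s['width'])
go([568.9,80.8,80],1.481)
E
```

```text
[565.8988559   80.23011848 167.80172455] [-3.13495593e+00  1.33298833e-03  1.47822203e+00] 84.77138370158266
shift cm [0.1  0.35 8.78] turn deg [-0.38  0.08 -0.16]
```

jog_arm(
  increments=[8.5,0.1,0.2,4,0,0,-0.2,8.5,0.1,0.2,7.5,0,0,-0.2,8.5,0.1,0.2,9.1,0,0,-0.2,8.5,0.1,0.2,9.1,0,0,-0.2,8.5,0.1,0.2,9.1,0,0,-0.2,4,0.1,0.2,9.1,0,0,-0.2,4,0.1,0.2,9.1,0,0,-0.2,4,0.1,0.2,9.1,0,0,-0.2,4,0.1,0.2,9.1,0,0,-0.2,4,0.1,0.2,9.1,0,0,-0.2,4,0.1,0.2,9.1,0,0,-0.2],
)

```text
clock: 16.65
eef_pos: [571.4, 82.2, 81.5]
tool_rot: [3.139, -0.001, 1.484]
force: [-2.1, 0.0, 5.4]
width: 47.8
gripper_force: 58.4
```

```bash
python3 - <<'E'
from h import *
s=ctrl.read_state(); print(s['eef_pos'],s['tool_rot'],s['width'],s['force'])
go([430.1,-307.2,200],-0.108)
E
```

```text
[571.42103413  82.19480712  81.47986579] [ 3.13927362e+00 -1.26146212e-03  1.48370947e+00] 47.78269873248511 [-2.0831839   0.03862423  5.42662843]
shift cm [-40.01 -10.66 -11.93] turn deg [ 5.00e-02 -1.60e-01  9.12e+01]
```

jog_arm(
  increments=[4,0,0,-4,0,0,0,4,0,0,-8,0,0,0,4,-40,-10.6,-12,0,0,91.2,4,-40,-10.6,-12,0,0,91.2,4,-40,-10.6,-12,0,0,91.2,4,-40,-10.6,-12,0,0,91.2,4,-40,-10.6,-12,0,0,91.2,4,-40,-10.6,-12,0,0,91.2,4,-40,-10.6,-12,0,0,91.2,4,-40,-10.6,-12,0,0,91.2,4,-40,-10.6,-12,0,0,91.2,4,-40,-10.6,-12,0,0,91.2,4,-40,-10.6,-12,0,0,91.2,4,-40,-10.6,-12,0,0,91.2,4,-40,-10.6,-12,0,0,91.2,4,-40,-10.6,-8,0,0,91.2,4,-40,-10.6,-4,0,0,91.2,4,-40,-10.6,-1,0,0,91.2,4,-40,-10.6,0,0,0,91.2,4,-40,-10.6,0,0,0,91.2],
)

```text
clock: 18.65
eef_pos: [429.9, -307.0, 79.0]
tool_rot: [-3.14, 0.001, -0.107]
force: [-0.2, -0.3, -1.5]
width: 47.7
gripper_force: 60.1
```

jog_arm(
  increments=[4,0,0,0,0,0,0],
)

```text
clock: 18.75
eef_pos: [431.2, -308.1, 80.9]
tool_rot: [3.141, -0.002, -0.107]
force: [-0.6, -0.3, -1.7]
width: 47.9
gripper_force: 60.1
```

jog_arm(
  increments=[4,0,0,0.3,0,0,0,4,0,0,0.4,0,0,0,4,0,0,0.4,0,0,0,8.5,0,0,0.4,0,0,0,8.5,0,0,0.4,0,0,0,8.5,0,0,0.4,0,0,0,8.5,0,0,0.4,0,0,0,8.5,0,0,0.4,0,0,0,8.5,0,0,-3,0,0,0,8.5,0,0,-8,0,0,0,8.5,0,0,-13,0,0,0,8.5,0,0,-13,0,0,0,8.5,0,0,-13,0,0,0],
)

```text
clock: 20.05
eef_pos: [430.9, -307.8, 211.0]
tool_rot: [3.141, -0.003, -0.108]
force: [-0.6, 1.1, -0.4]
width: 85.1
gripper_force: 0.0
```

```bash
python3 - <<'E'
from h import *
s=ctrl.read_state(); print(s['eef_pos'],s['tool_rot'],s['width'])
go([560,0,250],1.481)
E
```

```text
[ 430.85894482 -307.78323431  210.97828419] [ 3.14114174e+00 -2.94595953e-03 -1.07810413e-01] 85.1256509585354
shift cm [  9.54 -31.99  -3.89] turn deg [  0.15  -0.11 -91.03]
```

jog_arm(
  increments=[8.5,12.2,-35.3,-3.9,0,0,-91,8.5,12.2,-35.3,-3.9,0,0,-91,8.5,12.2,-35.3,-3.9,0,0,-91,8.5,12.2,-35.3,-3.9,0,0,-91,8.5,12.2,-35.3,-3.9,0,0,-91,8.5,12.2,-35.3,-3.9,0,0,-91,8.5,12.2,-35.3,-3.9,0,0,-91,8.5,12.2,-35.3,-3.9,0,0,-91,8.5,12.2,-35.3,-3.9,0,0,-91,8.5,12.2,-35.3,-3.9,0,0,-91,8.5,12.2,-35.3,-3.9,0,0,-91,8.5,12.2,-35.3,-3.9,0,0,-91,8.5,12.2,-35.3,-3.9,0,0,-91,8.5,12.2,-35.3,-3.9,0,0,-91,8.5,12.2,-35.3,-3.9,0,0,-91],
)

```text
clock: 21.55
eef_pos: [589.5, 30.2, 248.7]
tool_rot: [-3.142, -0.0, 1.479]
force: [0.8, -0.4, 0.4]
width: 84.8
gripper_force: 0.0
```

```bash
python3 - <<'E'
from h import *
snap('wrist','pics/w3.png'); s=ctrl.read_state(); print(s['eef_pos'],s['tool_rot'],s['clock'])
np.save('w3.npy',par('wrist')[2])
E
```

```text
[589.53228118  30.27994126 248.87285077] [ 3.14142379e+00 -4.19298038e-04  1.47971433e+00] 21.6
```

View pics/w3.png

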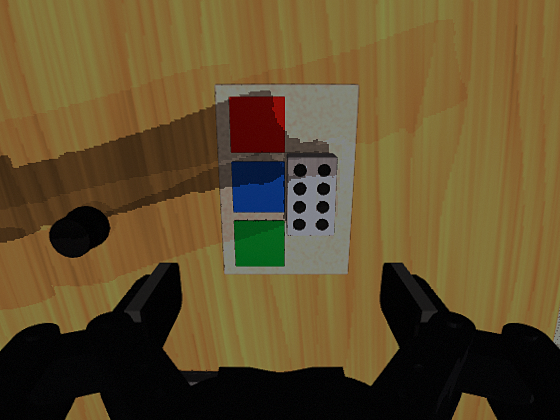

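Now all pads are clear and the block stands at pixels x 287–338, y 155–236; pads red (257,125), blue (259,187), green (260,243).

```bash
cat >> h.py <<'E'
def padfit(P,im):
    hsv=cv2.cvtColor(im,cv2.COLOR_BGR2HSV); out={}
    for n,f in [('red',lambda h:(h<6)|(h>174)),('blue',lambda h:(h>100)&(h<128)),('green',lambda h:(h>50)&(h<80))]:
        m=(f(hsv[...,0])&(hsv[...,1]>140)&(hsv[...,2]>50)).astype(np.uint8)
        m[260:]*=(np.arange(560)>200)[None]&(np.arange(560)<360)[None]
        k,l,st,ce=cv2.connectedComponentsWithStats(m); i=1+st[1:,4].argmax()
        c=max(cv2.findContours((l==i).astype(np.uint8),0,1)[0],key=cv2.contourArea)[:,0]
        w=ray(P,c,9); r=cv2.minAreaRect((w*10).astype(np.float32)); out[n]=np.array(r[0])/10
        print(n,out[n].round(1),np.array(r[1]).round()/10,round(r[2],1))
    return out
def wells(P,im,z,box):
    x0,y0,x1,y1=box; g=cv2.cvtColor(im,cv2.COLOR_BGR2GRAY)[y0:y1,x0:x1]
    k,l,st,ce=cv2.connectedComponentsWithStats((g<45).astype(np.uint8))
    c=np.array([ce[i]+[x0,y0] for i in range(1,k) if 60<st[i,4]<400 and .7<st[i,2]/st[i,3]<1.4 ])
    return c,ray(P,c,z)
E
python3 - <<'E'
from h import *
K,d,_=par('wrist'); P=(K,d,np.load('w3.npy')); im=cv2.imread('pics/w3.png')
o=padfit(P,im); v=o['red']-o['green']; print('yaw',np.arctan2(-v[0],v[1]),np.linalg.norm(v))
c,w=wells(P,im,52,(288,160,334,235)); print(c.round(1).tolist(),w.round(1).tolist(),w.mean(0))
b=ray(P,[(289,155),(338,155),(335,236),(287,236)],52);print(b.round(1),b.mean(0))
E
```

```text
red [568.1  80.9] [59.6 59.3] 85.0
blue [562.   11.5] [57.6 59.4] 84.9
green [555.9 -58. ] [57.2 59.4] 84.9
yaw -0.08799796041505449 139.43760035639247
[[299.8, 170.0], [323.7, 169.9], [299.5, 188.4], [323.1, 188.5], [299.1, 206.6], [322.5, 206.5], [298.7, 224.0], [321.7, 224.1]] [[609.4, 35.6], [633.2, 33.6], [607.6, 16.7], [631.4, 14.5], [605.8, -2.5], [629.8, -4.6], [604.0, -21.4], [628.0, -23.7]] [618.65002254   6.02290039]
[[599.9  51.5]
 [648.   47.2]
 [641.2 -38.4]
 [590.7 -33.8]] [619.94769923   6.63418519]
```

jog_arm(
  increments=[8.5,28.9,-13.5,0,0,0,0,8.5,28.9,-13.5,0,0,0,0,8.5,28.9,-13.5,0,0,0,0,8.5,28.9,-13.5,0,0,0,0,8.5,28.9,-13.5,0,0,0,0,8.5,28.9,-13.5,0,0,0,0,8.5,28.9,-13.5,0,0,0,0,8.5,28.9,-13.5,0,0,0,0,8.5,28.9,-13.5,0,0,0,0,8.5,28.9,-13.5,0,0,0,0],
)

```text
clock: 22.6
eef_pos: [482.3, 328.2, 249.0]
tool_rot: [3.141, 0.001, 1.477]
force: [0.3, -0.5, 0.8]
width: 84.9
gripper_force: 0.0
```

```bash
python3 - <<'E'
from h import *
snap('wrist','pics/w4.png'); s=ctrl.read_state(); print(s['eef_pos'],s['tool_rot'],s['clock'])
np.save('w4.npy',par('wrist')[2])
im=cv2.imread('pics/w4.png'); cv2.imwrite('pics/w4c.png',cv2.resize(im[60:300,140:440],None,fx=2.5,fy=2.5,interpolation=cv2.INTER_CUBIC))
E
```

```text
[482.3968329  328.13106005 249.05317121] [3.14068178e+00 6.94733815e-04 1.47694975e+00] 22.65
```

View pics/w4c.png

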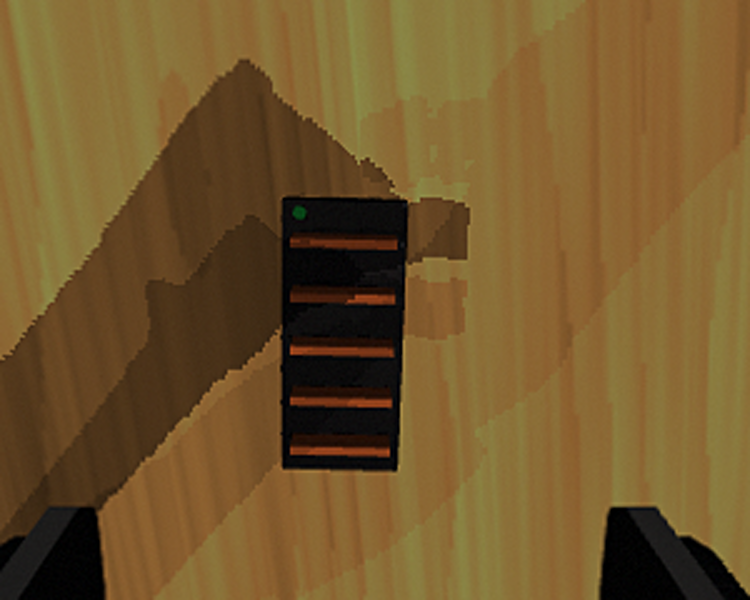

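Dock visible: base corners in crop (283,197),(406,200),(397,469),(283,469); fin-top strips centred at rows 244.5, 299.5, 352, 403, 452.5.

```bash
python3 - <<'E'
from h import *
K,d,_=par('wrist'); P=(K,d,np.load('w4.npy'))
f=lambda L:[(x/2.5+140,y/2.5+60) for x,y in L]
b=ray(P,f([(283,197),(406,200)]),4).tolist()+ray(P,f([(397,469),(283,469)]),8).tolist(); b=np.array(b); print(b.round(1),b.mean(0))
l=ray(P,f([(290,244),(290,299),(290,351.5),(290,402.5),(290,452)]),24); r=ray(P,f([(397.5,245),(395.5,300),(394,352.5),(392,403.5),(390,453)]),24)
c=(l+r)/2; print(c.round(1),c.mean(0)); v=c[0]-c[4]; print(np.linalg.norm(v),np.arctan2(-v[0],v[1]),[np.arctan2(*(q)[::-1]) for q in (r-l)],np.linalg.norm(r-l,axis=1))
E
```

```text
[[455.4 363.2]
 [509.7 356.8]
 [495.6 229.3]
 [440.7 234.4]] [475.34841617 295.94664726]
[[480.7 342.8]
 [478.  318.9]
 [475.4 295.1]
 [472.6 271.3]
 [469.9 247.2]] [475.32722098 295.06104266]
96.20292896901775 -0.11317304473080297 [np.float64(-0.10208915611995133), np.float64(-0.10236575258044193), np.float64(-0.10260077108743482), np.float64(-0.1028923253586307), np.float64(-0.10319366715149418)] [46.00467285 45.98075554 46.15316974 46.09530169 46.02325862]
```

```bash
python3 - <<'E'
from h import *
go([618.7,6.1,118],1.482)
E
```

```text
shift cm [-30.78  16.58  13.14] turn deg [ 0.05  0.04 -0.29]
```

jog_arm(
  increments=[8.5,-30.8,16.6,8,0,0,-0.3,8.5,-30.8,16.6,8,0,0,-0.3,8.5,-30.8,16.6,8,0,0,-0.3,8.5,-30.8,16.6,8,0,0,-0.3,8.5,-30.8,16.6,8,0,0,-0.3,8.5,-30.8,16.6,8,0,0,-0.3,8.5,-30.8,16.6,8,0,0,-0.3,8.5,-30.8,16.6,8,0,0,-0.3,8.5,-30.8,16.6,13.1,0,0,-0.3,8.5,-30.8,16.6,13.1,0,0,-0.3,8.5,-30.8,16.6,13.1,0,0,-0.3,8.5,-30.8,16.6,13.1,0,0,-0.3],
)

```text
clock: 23.85
eef_pos: [619.9, 9.0, 119.8]
tool_rot: [3.139, -0.001, 1.486]
force: [0.8, -0.4, 0.9]
width: 85.0
gripper_force: 0.0
```

```bash
python3 - <<'E'
from h import *
P,im=snap('wrist','pics/w5.png'); s=ctrl.read_state(); print(s['eef_pos'],s['tool_rot'],s['clock'])
go([618.7,6.1,18],1.482)
E
```

```text
[620.16323991   9.06952118 120.19111045] [ 3.13775994e+00 -1.09800543e-03  1.48599623e+00] 23.9
shift cm [-0.32 -0.16 10.22] turn deg [ 0.22 -0.06  0.23]
```

View pics/w5.png

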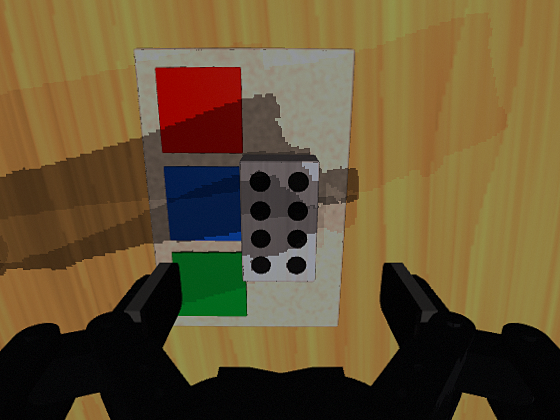

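Block sits centred between the open fingers (x 240–318). Descend and grip.

jog_arm(
  increments=[8.5,-0.3,-0.1,4,0,0,0.1,8.5,-0.3,-0.1,8,0,0,0.1,8.5,-0.3,-0.1,10.1,0,0,0.1,8.5,-0.3,-0.1,10.1,0,0,0.1,8.5,-0.3,-0.1,10.1,0,0,0.1,4,-0.3,-0.1,10.1,0,0,0.1,4,-0.3,-0.1,10.1,0,0,0.1,4,-0.3,-0.1,10.1,0,0,0.1,4,-0.3,-0.1,10.1,0,0,0.1,4,-0.3,-0.1,10.1,0,0,0.1,4,-0.3,-0.1,10.1,0,0,0.1],
)

```text
clock: 25.0
eef_pos: [618.9, 5.8, 18.9]
tool_rot: [3.138, -0.001, 1.484]
force: [-1.0, 0.3, 7.6]
width: 49.2
gripper_force: 63.4
```

jog_arm(
  increments=[4,0,0,-4,0,0,0,4,0,0,-8,0,0,0,4,0,0,-12,0,0,0,4,0,0,-12,0,0,0,4,0,0,-12,0,0,0,4,0,0,-12,0,0,0],
)

```text
clock: 25.6
eef_pos: [616.1, 5.3, 135.6]
tool_rot: [-3.139, 0.0, 1.484]
force: [-0.2, -1.2, -2.5]
width: 49.1
gripper_force: 67.0
```

```bash
python3 - <<'E'
from h import *
P,im=snap('wrist','pics/w6.png'); s=ctrl.read_state(); print(s['eef_pos'],s['tool_rot'],s['clock'],s['width'],s['force'])
np.save('w6.npy',P[2])
go([475.3,295.3,140],1.462)
c,w=wells(P,im,s['eef_pos'][2]+34,(200,120,380,330)); print(c.round().tolist(),w.round(1).tolist(),w.mean(0))
E
```

```text
[616.00294467   5.42047294 135.24083521] [-3.13827840e+00  1.25801838e-04  1.48382513e+00] 25.65 49.28952018630268 [-0.29179142 -0.47059811 -3.0892649 ]
shift cm [ 27.66 -16.54  -0.42] turn deg [-0.19  0.01  1.25]Traceback (most recent call last):
  File "<stdin>", line 5, in <module>
  File "h.py", line 39, in wells
    return c,ray(P,c,z)
             ~~~^^^^^^^
  File "h.py", line 11, in ray
    q=cv2.undistortPoints(np.array(uv,float).reshape(-1,1,2),K,d)[:,0]
      ~~~~~~~~~~~~~~~~~~~^^^^^^^^^^^^^^^^^^^^^^^^^^^^^^^^^^^^^^^^
cv2.error: OpenCV(4.12.0) /io/opencv/modules/calib3d/src/undistort.dispatch.cpp:347: error: (-215:Assertion failed) CV_IS_MAT(_src) && CV_IS_MAT(_dst) && (_src->rows == 1 || _src->cols == 1) && (_dst->rows == 1 || _dst->cols == 1) && _src->cols + _src->rows - 1 == _dst->rows + _dst->cols - 1 && (CV_MAT_TYPE(_src->type) == CV_32FC2 || CV_MAT_TYPE(_src->type) == CV_64FC2) && (CV_MAT_TYPE(_dst->type) == CV_32FC2 || CV_MAT_TYPE(_dst->type) == CV_64FC2) in function 'cvUndistortPointsInternal'
```

View pics/w6.png

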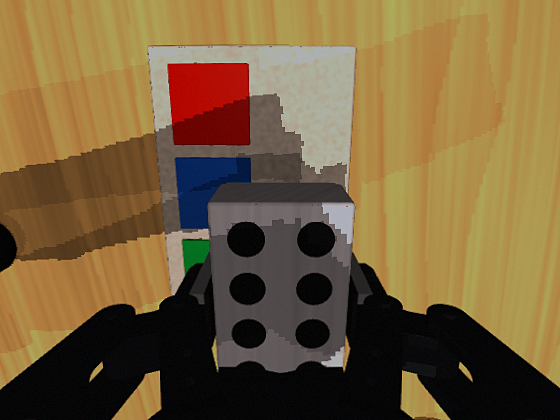

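Block held level, wells at (246,240),(316,239),(248,289),(314,289),(249,333),(313,333).

```bash
python3 - <<'E'
from h import *
K,d,_=par('wrist'); P=(K,d,np.load('w6.npy'))
w=ray(P,[(246,240),(316,239),(248,289),(314,289),(249,333),(313,333)],135.4+34)
yaw=1.4838
R=np.array([[np.cos(yaw),np.sin(yaw)],[np.sin(yaw),-np.cos(yaw)]]) # world->tool x,y
t=(w-[616.0,5.4])@R.T; print(t.round(1)) ; print(t.mean(0)-[9.55,0])
E
```

```text
[[ 28.9 -11.2]
 [ 29.3  12.5]
 [ 10.1 -11. ]
 [ 10.2  12.4]
 [ -8.5 -11.2]
 [ -8.4  12.6]]
[0.71888743 0.68651034]
```

jog_arm(
  increments=[4,27.6,-16.6,0,0,0,-1.2,4,27.6,-16.6,0,0,0,1.2,4,27.6,-16.6,0,0,0,1.2,4,27.6,-16.6,0,0,0,1.2,4,27.6,-16.6,0,0,0,1.2,4,27.6,-16.6,0,0,0,1.2,4,27.6,-16.6,0,0,0,1.2,4,27.6,-16.6,4,0,0,1.2,4,27.6,-16.6,6,0,0,1.2,4,27.6,-16.6,6,0,0,1.2,4,27.6,-16.6,6,0,0,1.2,4,27.6,-16.6,6,0,0,1.2,4,27.6,-16.6,6,0,0,1.2],
)

```text
clock: 26.95
eef_pos: [477.1, 295.4, 78.2]
tool_rot: [3.14, -0.002, 1.462]
force: [-0.3, 0.2, -2.9]
width: 49.2
gripper_force: 66.7
```

```bash
python3 - <<'E'
from h import *
s=ctrl.read_state(); print(s['eef_pos'],s['tool_rot'],s['clock'],s['width'],s['force'])
go([474.6,294.6,20],1.462)
P,im=snap('scene','pics/s2.png'); P2,im2=snap('side','pics/d2.png')
cv2.imwrite('pics/c2.png',np.hstack([cv2.resize(im[130:290,340:500],(400,400)),cv2.resize(im2[90:230,110:250],(400,400))]))
E
```

```text
[477.09767367 295.3756895   78.17144852] [ 3.13960236e+00 -1.98599946e-03  1.46229291e+00] 26.95 49.240952580035035 [-0.29972269  0.20220475 -2.8989428 ]
shift cm [-0.12 -0.25  5.82] turn deg [ 0.11 -0.11  0.02]
```

View pics/c2.png

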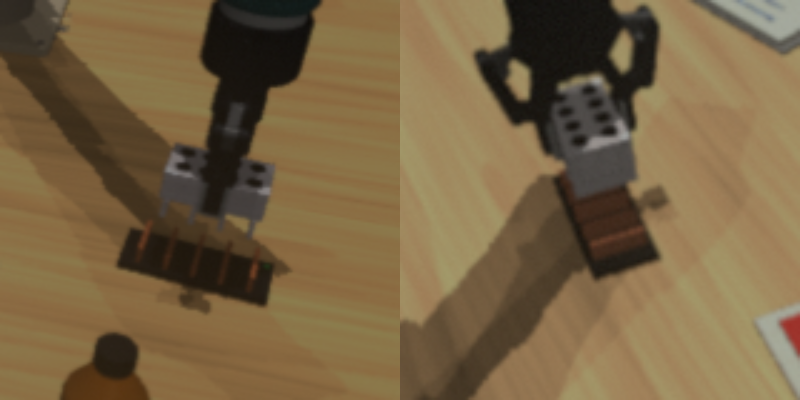

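The block hangs above the dock, aligned with the fin gaps; lower it.

jog_arm(
  increments=[4,-0.1,-0.2,2,0,0,0,4,-0.1,-0.2,3,0,0,0,4,-0.1,-0.2,4,0,0,0,4,-0.1,-0.2,5,0,0,0,4,-0.1,-0.2,5.5,0,0,0,4,-0.1,-0.2,5.5,0,0,0,4,-0.1,-0.2,5.5,0,0,0],
)

```text
clock: 27.75
eef_pos: [474.3, 294.4, 22.1]
tool_rot: [3.141, -0.001, 1.463]
force: [0.1, -0.5, -2.6]
width: 49.0
gripper_force: 66.8
```

jog_arm(
  increments=[4,0,0,0.1,0,0,0,4,0,0,0.2,0,0,0,4,0,0,0.2,0,0,0],
)

```text
clock: 28.05
eef_pos: [474.4, 294.5, 21.0]
tool_rot: [3.14, -0.001, 1.463]
force: [-0.8, -0.6, 4.3]
width: 49.4
gripper_force: 67.5
```

jog_arm(
  increments=[8.5,0,0,0.2,0,0,0,8.5,0,0,0.2,0,0,0,8.5,0,0,0.2,0,0,0,8.5,0,0,0.2,0,0,0,8.5,0,0,0.2,0,0,0,8.5,0,0,-4,0,0,0,8.5,0,0,-9,0,0,0,8.5,4,0,-14,0,0,0,8.5,4,0,-19,0,0,0,8.5,4,0,-19,0,0,0,8.5,4,0,-19,0,0,0,8.5,4,0,-19,0,0,0],
)

```text
clock: 29.25
eef_pos: [477.8, 332.8, 209.0]
tool_rot: [-3.141, 0.001, 1.462]
force: [1.1, 0.4, -1.1]
width: 84.8
gripper_force: 0.0
```

```bash
python3 - <<'E'
from h import *
P,im=snap('wrist','pics/w7.png'); s=ctrl.read_state(); print(s['eef_pos'],s['tool_rot'],s['clock'],s['width'],s['force'])
c,w=wells(P,im,54,(150,60,400,300)); print(c.round().tolist(),w.round(1).tolist(),w.mean(0))
cv2.imwrite('pics/w7c.png',cv2.resize(im[60:300,140:440],None,fx=2.5,fy=2.5,interpolation=cv2.INTER_CUBIC))
S,im=snap('scene','pics/s3.png'); cv2.imwrite('pics/s3c.png',cv2.resize(im[180:270,360:480],None,fx=5,fy=5,interpolation=cv2.INTER_CUBIC))
go([430.5,-307.7,200],-0.108)
E
```

```text
[477.4986877  332.43665505 208.27885641] [-3.13958002e+00  2.43743283e-03  1.46221064e+00] 29.3 85.13770484001753 [ 0.35290209  0.17155044 -0.01037737]
[[268.0, 197.0], [295.0, 197.0], [268.0, 217.0], [295.0, 217.0], [269.0, 237.0], [294.0, 237.0], [269.0, 255.0], [294.0, 256.0]] [[465.8, 324.4], [489.6, 321.9], [463.6, 305.5], [487.5, 302.8], [461.6, 286.5], [485.2, 283.9], [459.3, 267.6], [483.1, 264.9]] [474.45747122 294.69979839]
shift cm [-64.15   2.28   0.97] turn deg [1.000e-02 2.300e-01 8.996e+01]
```

View pics/w7c.png

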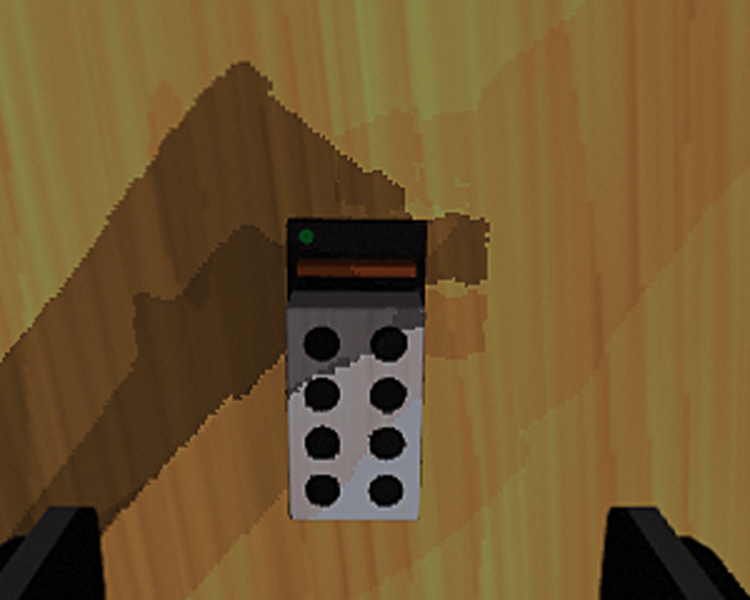

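View pics/s3c.png

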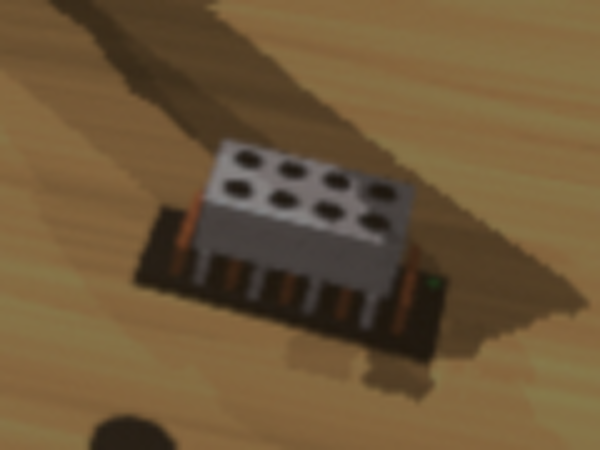

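Block seated fully: fins reach the base between copper fins, measured centre within 1 mm of the dock's. Now red from the tray.

jog_arm(
  increments=[8.5,-64.1,2.3,1,0,0,90,8.5,-64.1,2.3,1,0,0,90,8.5,-64.1,2.3,1,0,0,90,8.5,-64.1,2.3,1,0,0,90,8.5,-64.1,2.3,1,0,0,90,8.5,-64.1,2.3,1,0,0,90,8.5,-64.1,2.3,1,0,0,90,8.5,-64.1,2.3,1,0,0,90,8.5,-64.1,2.3,1,0,0,90,8.5,-64.1,2.3,1,0,0,90,8.5,-64.1,2.3,1,0,0,90,8.5,-64.1,2.3,1,0,0,90,8.5,-64.1,2.3,1,0,0,90,8.5,-64.1,2.3,1,0,0,90,8.5,-64.1,2.3,1,0,0,90,8.5,-64.1,2.3,1,0,0,90,8.5,-64.1,2.3,1,0,0,90],
)

```text
clock: 31.05
eef_pos: [432.3, -303.8, 199.2]
tool_rot: [-3.14, 0.001, -0.105]
force: [-0.8, 0.5, 0.7]
width: 84.8
gripper_force: 0.0
```

```bash
python3 - <<'E'
from h import *
s=ctrl.read_state(); print(s['eef_pos'],s['tool_rot'],s['clock'],s['width'],s['force'])
P,im=snap('wrist','pics/w8.png')
np.save('w8.npy',P[2])
go([430.7,-307.8,76],-0.108)
E
```

```text
[ 432.34186616 -303.82051135  199.23397455] [-3.13968093e+00  8.10195367e-04 -1.05468907e-01] 31.05 84.79927026576415 [-0.84501026  0.48812962  0.71263924]
shift cm [-0.13  0.41 12.35] turn deg [-0.09  0.02  0.15]
```

View pics/w8.png

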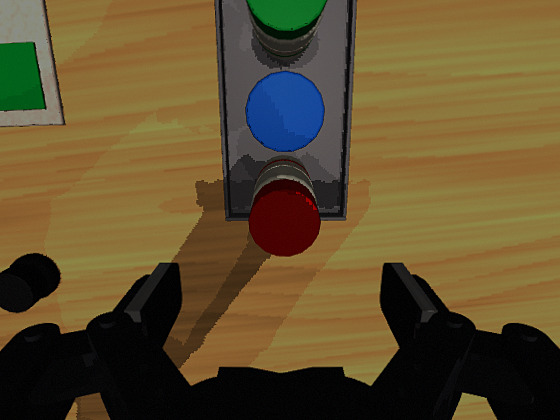

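All three bottles stand upright in the tray: cap tops red (285,218), blue (285,111).

```bash
cat >> h.py <<'E'
def cap(P,im,n,z):
    "cap-top centre: saturated colour region, fit: project top circle and match with least squares on mask IoU"
    from scipy.optimize import minimize
    hsv=cv2.cvtColor(im,cv2.COLOR_BGR2HSV); h=hsv[...,0]
    f={'red':(h<6)|(h>174),'blue':(h>100)&(h<128),'green':(h>50)&(h<80)}[n]
    m=(f&(hsv[...,1]>140)&(hsv[...,2]>50)).astype(np.uint8); k,l,st,ce=cv2.connectedComponentsWithStats(m); i=1+st[1:,4].argmax()
    m=(l==i).astype(np.uint8); a=np.linspace(0,2*np.pi,48); x0=ray(P,[ce[i]],z)[0]
    def c(v):
        t=np.zeros_like(m)
        for zz in (z-31,z):
            p=proj(P,np.c_[v[0]+R*np.cos(a),v[1]+R*np.sin(a),np.full(48,zz)])
            cv2.fillConvexPoly(t,cv2.convexHull((p*16).astype(np.int32)),1,shift=4)
        return -(t&m).sum()/(t|m).sum()
    best=None
    for R in (22,23,24,25):
        r=minimize(c,x0,method='Nelder-Mead',options=dict(initial_simplex=x0+np.array([[0,0],[8,0],[0,8]]))) 
        if best is None or r.fun<best[0]: best=(r.fun,R,r.x)
    return best
E
python3 - <<'E'
from h import *
K,d,_=par('wrist'); P=(K,d,np.load('w8.npy')); im=cv2.imread('pics/w8.png')
print(ray(P,[(285,218),(285,111)],134)); 
for n in ('red','blue'): print(n,cap(P,im,n,134))
E
```

```text
[[ 433.59575556 -305.95410786]
 [ 499.18922404 -312.57910728]]
red (np.float64(0.0), 22, array([ 477.70720567, -284.09664357]))
blue (np.float64(0.0), 22, array([ 546.18055388, -291.32840011]))h.py:52: RuntimeWarning: overflow encountered in scalar negative
  return -(t&m).sum()/(t|m).sum()
```

jog_arm(
  increments=[8.5,-0.1,0.4,4,0,0,0.1,8.5,-0.1,0.4,8,0,0,0.1,8.5,-0.1,0.4,11,0,0,0.1,8.5,-0.1,0.4,12.3,0,0,0.1,8.5,-0.1,0.4,12.3,0,0,0.1,8.5,-0.1,0.4,12.3,0,0,0.1],
)

```text
clock: 31.7
eef_pos: [431.6, -309.7, 77.7]
tool_rot: [3.141, -0.002, -0.109]
force: [0.0, -0.1, 0.6]
width: 84.8
gripper_force: 0.0
```

```bash
sed -i 's/return -(t&m).sum()\/(t|m).sum()/return -float((t\&m).sum())\/float((t|m).sum())/' h.py; python3 - <<'E'
from h import *
s=ctrl.read_state(); print(s['eef_pos'],s['tool_rot'],s['force'])
K,d,_=par('wrist'); P=(K,d,np.load('w8.npy')); im=cv2.imread('pics/w8.png')
for n in ('red','blue'): print(n,cap(P,im,n,134))
P=(K,d,np.load('w2.npy')); im=cv2.imread('pics/w2.png')
for n in ('blue','green'): print(n,cap(P,im,n,139))
E
```

```text
[ 431.59512414 -309.74121642   77.69964102] [ 3.14146691e+00 -1.67883247e-03 -1.09159281e-01] [ 0.02728056 -0.10669518  0.57915543]
red (np.float64(-0.8639262934089298), 22, array([ 428.8902152 , -305.05625775]))
blue (np.float64(-0.967817437097718), 23, array([ 498.44920111, -312.18028204]))
blue (np.float64(-0.8527315914489311), 22, array([562.4410735 ,  10.63951001]))
green (np.float64(-0.7934943321833415), 22, array([555.6669598 , -58.86239312]))
```

jog_arm(
  increments=[8.5,0,-0.2,0,0,0,0,8.5,0,-0.2,0,0,0,0,4,0,-0.2,0,0,0,0,4,0,-0.2,0,0,0,0,4,0,-0.2,0,0,0,0,4,0,-0.2,0,0,0,0,4,0,-0.2,0,0,0,0,4,0,-0.2,0,0,0,0],
)

```text
clock: 32.5
eef_pos: [431.6, -307.6, 77.6]
tool_rot: [-3.141, -0.002, -0.11]
force: [-0.6, 1.7, 7.4]
width: 47.8
gripper_force: 60.6
```

```bash
python3 - <<'E'
from h import *
s=ctrl.read_state(); print(s['eef_pos'],s['tool_rot'],s['force'])
go([568.3,81.2,200],1.482)
E
```

```text
[ 431.56555099 -307.58053281   77.58985593] [-3.14107695e+00 -1.59482586e-03 -1.09623127e-01] [-0.62782016  1.67231451  7.4306816 ]
shift cm [  9.36 -40.15 -12.21] turn deg [ 5.000e-02 -9.000e-02 -9.119e+01]
```

jog_arm(
  increments=[4,0,0,-4,0,0,0,4,0,0,-8,0,0,0,4,9.4,-40.1,-12.2,0,0,-91.2,4,9.4,-40.1,-12.2,0,0,-91.2,4,9.4,-40.1,-12.2,0,0,-91.2,4,9.4,-40.1,-12.2,0,0,-91.2,4,9.4,-40.1,-12.2,0,0,-91.2,4,9.4,-40.1,-12.2,0,0,-91.2,4,9.4,-40.1,-12.2,0,0,-91.2,4,9.4,-40.1,-12.2,0,0,-91.2,4,9.4,-40.1,-12.2,0,0,-91.2,4,9.4,-40.1,-12.2,0,0,-91.2,4,9.4,-40.1,-12.2,0,0,-91.2,4,9.4,-40.1,-12.2,0,0,-91.2,4,9.4,-40.1,-12.2,0,0,-91.2,4,9.4,-40.1,-8,0,0,-91.2,4,9.4,-40.1,-4,0,0,-91.2,4,9.4,-40.1,-2,0,0,-91.2,4,9.4,-40.1,-1.5,0,0,-91.2,4,9.4,-40.1,-1.5,0,0,-91.2],
)

```text
clock: 34.5
eef_pos: [568.2, 80.6, 91.7]
tool_rot: [-3.141, -0.0, 1.481]
force: [-0.1, -0.4, -1.6]
width: 47.5
gripper_force: 62.0
```

jog_arm(
  increments=[4,0,0,0,0,0,0,4,0,0,0,0,0,0],
)

```text
clock: 34.7
eef_pos: [569.6, 80.9, 93.6]
tool_rot: [3.138, -0.001, 1.482]
force: [0.4, -0.3, -2.0]
width: 47.7
gripper_force: 62.0
```

```bash
python3 - <<'E'
from h import *
s=ctrl.read_state(); print(s['eef_pos'],s['tool_rot'],s['force'])
P,im=snap('wrist','pics/w9.png')
go([568.3,81.2,82],1.482)
E
```

```text
[569.55440145  80.88235987  93.55468335] [ 3.13831996e+00 -1.25144796e-03  1.48155944e+00] [ 0.39009686 -0.25645018 -1.99397662]
shift cm [ 0.02 -0.12  1.15] turn deg [ 0.18 -0.07 -0.03]
```

jog_arm(
  increments=[4,0,-0.1,0.7,0.1,0,0,4,0,-0.1,1,0.1,0,0,4,0,-0.1,1.05,0.1,0,0,4,0,-0.1,1.05,0.1,0,0,8.5,0,-0.1,1.05,0.1,0,0,8.5,0,-0.1,1.05,0.1,0,0,8.5,0,-0.1,1.05,0.1,0,0,8.5,0,-0.1,1.05,0.1,0,0,8.5,0,-0.1,1.05,0.1,0,0,8.5,0,-0.1,-3,0,0,0,8.5,0,-0.1,-7,0,0,0,8.5,0,-0.1,-12,0,0,0,8.5,0,-0.1,-12,0,0,0,8.5,0,-0.1,-12,0,0,0],
)

```text
clock: 36.15
eef_pos: [568.0, 80.8, 213.3]
tool_rot: [3.138, -0.001, 1.482]
force: [0.3, -0.4, -0.4]
width: 85.4
gripper_force: 0.0
```

```bash
python3 - <<'E'
from h import *
s=ctrl.read_state(); print(s['eef_pos'],s['tool_rot'],s['force'])
P,im=snap('wrist','pics/w10.png'); print('red',cap(P,im,'red',139))
go([500.5,-315.2,200],-0.108)
E
```

```text
[568.03959577  80.775342   213.33742229] [ 3.13824282e+00 -1.12700467e-03  1.48186550e+00] [ 0.25363616 -0.39558495 -0.42079006]
red (np.float64(-0.867948717948718), 22, array([566.13340321,  80.11663466]))
shift cm [-40.01  -3.11   1.18] turn deg [-0.00e+00 -2.00e-02  9.11e+01]
```

jog_arm(
  increments=[8.5,-40,-3.1,1,0,0,91.1,8.5,-40,-3.1,1,0,0,91.1,8.5,-40,-3.1,1,0,0,91.1,8.5,-40,-3.1,1,0,0,91.1,8.5,-40,-3.1,1,0,0,91.1,8.5,-40,-3.1,1,0,0,91.1,8.5,-40,-3.1,1,0,0,91.1,8.5,-40,-3.1,1,0,0,91.1,8.5,-40,-3.1,1,0,0,91.1,8.5,-40,-3.1,1,0,0,91.1,8.5,-40,-3.1,1,0,0,91.1,8.5,-40,-3.1,1,0,0,91.1,8.5,-40,-3.1,1,0,0,91.1,8.5,-40,-3.1,3,0,0,91.1,8.5,-40,-3.1,3,0,0,91.1,8.5,-40,-3.1,3,0,0,91.1],
)

```text
clock: 37.8
eef_pos: [500.6, -314.6, 181.4]
tool_rot: [-3.14, 0.001, -0.107]
force: [0.3, -0.1, 0.2]
width: 84.7
gripper_force: 0.0
```

```bash
python3 - <<'E'
from h import *
s=ctrl.read_state(); print(s['eef_pos'],s['tool_rot'],s['force'])
go([500.5,-315.2,77.6],-0.108)
E
```

```text
[ 500.57481412 -314.63504981  181.38275952] [-3.14037497e+00  1.06493771e-03 -1.06972160e-01] [ 0.28698146 -0.09339852  0.17814538]
shift cm [1.000e-02 7.000e-02 1.038e+01] turn deg [-0.07  0.06  0.06]
```

jog_arm(
  increments=[8.5,0,0,4,0,0,0,8.5,0,0,8,0,0,0,8.5,0,0,10.5,0,0,0,8.5,0,0,10.5,0,0,0,8.5,0,0,10.5,0,0,0,4,0,0,10.5,0,0,0,4,0,0,10.5,0,0,0,4,0,0,10.5,0,0,0,4,0,0,10.5,0,0,0,4,0,0,10.5,0,0,0,4,0,0,10.5,0,0,0],
)

```text
clock: 38.9
eef_pos: [502.3, -315.2, 78.9]
tool_rot: [3.141, -0.004, -0.108]
force: [-1.1, 1.7, 7.4]
width: 47.7
gripper_force: 58.7
```

```bash
python3 - <<'E'
from h import *
s=ctrl.read_state(); print(s['eef_pos'],s['tool_rot'],s['force'])
go([562.2,11.7,200],1.482)
E
```

```text
[ 502.32543573 -315.21284657   78.88362042] [ 3.14130442 -0.00355632 -0.10764974] [-1.09417897  1.7379977   7.38932129]
shift cm [  2.48 -33.14 -12.11] turn deg [  0.17  -0.15 -91.08]
```

jog_arm(
  increments=[4,0,0,-4,0,0,0,4,0,0,-8,0,0,0,4,2.5,-33.3,-12,0,0,-91.1,4,2.5,-33.3,-12,0,0,-91.1,4,2.5,-33.3,-12,0,0,-91.1,4,2.5,-33.3,-12,0,0,-91.1,4,2.5,-33.3,-12,0,0,-91.1,4,2.5,-33.3,-12,0,0,-91.1,4,2.5,-33.3,-12,0,0,-91.1,4,2.5,-33.3,-12,0,0,-91.1,4,2.5,-33.3,-12,0,0,-91.1,4,2.5,-33.3,-12,0,0,-91.1,4,2.5,-33.3,-12,0,0,-91.1,4,2.5,-33.3,-12,0,0,-91.1,4,2.5,-33.3,-12,0,0,-91.1,4,2.5,-33.3,-8,0,0,-91.1,4,2.5,-33.3,-4,0,0,-91.1,4,2.5,-33.3,-2,0,0,-91.1,4,2.5,-33.3,-1.5,0,0,-91.1,4,2.5,-33.3,-1.5,0,0,-91.1],
)

```text
clock: 40.9
eef_pos: [561.7, 13.5, 91.8]
tool_rot: [-3.141, -0.0, 1.481]
force: [0.4, 0.2, -1.5]
width: 47.8
gripper_force: 60.7
```

jog_arm(
  increments=[4,0,0,0,0,0,0,4,0,0,0,0,0,0],
)

```text
clock: 41.1
eef_pos: [563.0, 13.6, 93.5]
tool_rot: [3.138, -0.001, 1.482]
force: [0.2, 0.5, -2.0]
width: 47.9
gripper_force: 60.7
```

```bash
python3 - <<'E'
from h import *
s=ctrl.read_state(); print(s['eef_pos'],s['tool_rot'],s['force'])
go([562.2,13.5,83.9],1.482)
E
```

```text
[562.99254623  13.58922485  93.52183293] [ 3.13820973e+00 -8.95600868e-04  1.48165485e+00] [ 0.19127104  0.53053983 -1.95673416]
shift cm [-0.02 -0.08  0.96] turn deg [ 0.19 -0.05 -0.02]
```

jog_arm(
  increments=[4,0,-0.1,0.6,0.1,0,0,4,0,-0.1,0.9,0.1,0,0,4,0,-0.1,0.95,0.1,0,0,4,0,-0.1,0.95,0.1,0,0,8.5,0,-0.1,0.95,0.1,0,0,8.5,0,-0.1,0.95,0.1,0,0,8.5,0,-0.1,0.95,0.1,0,0,8.5,0,-0.1,0.95,0.1,0,0,8.5,0,-0.1,0.95,0.1,0,0,8.5,0,-0.1,-3,0,0,0,8.5,0,-0.1,-7,0,0,0,8.5,0,-0.1,-12,0,0,0,8.5,0,-0.1,-12,0,0,0,8.5,0,-0.1,-12,0,0,0],
)

```text
clock: 42.5
eef_pos: [561.4, 13.5, 213.2]
tool_rot: [3.138, -0.001, 1.482]
force: [-0.6, -0.1, -0.5]
width: 84.9
gripper_force: 0.0
```

```bash
python3 - <<'E'
from h import *
s=ctrl.read_state(); print(s['eef_pos'],s['tool_rot'],s['force'])
go([568.3,-322.2,200],-0.108)
E
```

```text
[561.42905326  13.45799046 213.24834087] [ 3.13826873e+00 -7.80504930e-04  1.48176986e+00] [-0.58893246 -0.06170779 -0.50867505]
shift cm [-33.37   3.66   1.31] turn deg [ 0.11 -0.19 91.09]
```

jog_arm(
  increments=[8.5,-33.4,3.6,1,0.1,-0.1,91.1,8.5,-33.4,3.6,1,0.1,-0.1,91.1,8.5,-33.4,3.6,1,0.1,-0.1,91.1,8.5,-33.4,3.6,1,0.1,-0.1,91.1,8.5,-33.4,3.6,1,0.1,-0.1,91.1,8.5,-33.4,3.6,1,0.1,-0.1,91.1,8.5,-33.4,3.6,1,0.1,-0.1,91.1,8.5,-33.4,3.6,1,0.1,-0.1,91.1,8.5,-33.4,3.6,1,0.1,-0.1,91.1,8.5,-33.4,3.6,1,0.1,-0.1,91.1,8.5,-33.4,3.6,1,0.1,-0.1,91.1,8.5,-33.4,3.6,1,0.1,-0.1,91.1,8.5,-33.4,3.6,1,0.1,-0.1,91.1,8.5,-33.4,3.6,3,0.1,-0.1,91.1,8.5,-33.4,3.6,3,0.1,-0.1,91.1,8.5,-33.4,3.6,3,0.1,-0.1,91.1],
)

```text
clock: 44.1
eef_pos: [566.5, -322.2, 181.3]
tool_rot: [-3.14, 0.003, -0.107]
force: [-0.7, -0.6, 0.3]
width: 85.0
gripper_force: 0.0
```

```bash
python3 - <<'E'
from h import *
P,im=snap('wrist','pics/w11.png'); s=ctrl.read_state(); print(s['eef_pos'],s['tool_rot'],s['force'])
m=im[:,200:360]; h=cv2.cvtColor(im,cv2.COLOR_BGR2HSV); m=((h[...,0]>50)&(h[...,0]<80)&(h[...,1]>140)&(h[...,2]>50)).astype(np.uint8); m[:,:180]=0
print('green',cap(P,np.where(m[...,None]>0,im,0).astype(np.uint8),'green',134))
go([568.3,-322.2,77.6],-0.108)
E
```

```text
[ 566.97183219 -322.49166893  181.9994591 ] [-3.14102751e+00  1.91653286e-03 -1.07448675e-01] [ 0.02969534 -0.10791623  0.39972703]
green (np.float64(-0.004109307581672488), 22, array([ 553.14364816, -303.25454639]))
shift cm [ 0.15 -0.04 10.44] turn deg [-0.03  0.11  0.03]
```

jog_arm(
  increments=[8.5,0,0,4,0,0,0,8.5,0,0,8,0,0,0,8.5,0,0,10.5,0,0,0,8.5,0,0,10.5,0,0,0,8.5,0,0,10.5,0,0,0,4,0,0,10.5,0,0,0,4,0,0,10.5,0,0,0,4,0,0,10.5,0,0,0,4,0,0,10.5,0,0,0,4,0,0,10.5,0,0,0,4,0,0,10.5,0,0,0],
)

```text
clock: 45.25
eef_pos: [568.1, -322.6, 79.1]
tool_rot: [3.141, -0.001, -0.108]
force: [0.0, 2.6, 6.2]
width: 47.7
gripper_force: 60.9
```

```bash
python3 - <<'E'
from h import *
s=ctrl.read_state(); print(s['eef_pos'],s['tool_rot'],s['force'],s['width'])
go([556.1,-57.5,200],1.482)
E
```

```text
[ 568.1050607  -322.60233864   79.08310117] [ 3.14134673e+00 -1.39552782e-03 -1.07699302e-01] [0.04811234 2.59204904 6.24235379] 47.71012261017216
shift cm [ -4.03 -26.22 -12.1 ] turn deg [ 7.000e-02 -5.000e-02 -9.108e+01]
```

jog_arm(
  increments=[4,0,0,-4,0,0,0,4,0,0,-8,0,0,0,4,-4,-26.2,-12,0,0,-91.1,4,-4,-26.2,-12,0,0,-91.1,4,-4,-26.2,-12,0,0,-91.1,4,-4,-26.2,-12,0,0,-91.1,4,-4,-26.2,-12,0,0,-91.1,4,-4,-26.2,-12,0,0,-91.1,4,-4,-26.2,-12,0,0,-91.1,4,-4,-26.2,-12,0,0,-91.1,4,-4,-26.2,-12,0,0,-91.1,4,-4,-26.2,-12,0,0,-91.1,4,-4,-26.2,-12,0,0,-91.1,4,-4,-26.2,-12,0,0,-91.1,4,-4,-26.2,-12,0,0,-91.1,4,-4,-26.2,-8,0,0,-91.1,4,-4,-26.2,-4,0,0,-91.1,4,-4,-26.2,-2,0,0,-91.1,4,-4,-26.2,-1.5,0,0,-91.1,4,-4,-26.2,-1.5,0,0,-91.1],
)

```text
clock: 47.25
eef_pos: [555.2, -57.4, 91.8]
tool_rot: [-3.139, -0.0, 1.481]
force: [0.7, 0.5, -1.7]
width: 47.4
gripper_force: 62.7
```

jog_arm(
  increments=[4,0,0,0,0,0,0,4,0,0,0,0,0,0],
)

```text
clock: 47.45
eef_pos: [556.5, -57.6, 93.6]
tool_rot: [3.14, -0.001, 1.482]
force: [-1.0, -0.4, -2.6]
width: 47.6
gripper_force: 62.7
```

```bash
python3 - <<'E'
from h import *
s=ctrl.read_state(); print(s['eef_pos'],s['tool_rot'],s['force'])
go([556.1,-57.5,84.1],1.482)
E
```

```text
[556.53041644 -57.57262386  93.55403372] [ 3.14039207e+00 -5.31168347e-04  1.48164803e+00] [-0.97195855 -0.36222089 -2.61244626]
shift cm [ 0.   -0.04  0.95] turn deg [ 0.07 -0.03 -0.02]
```

Place, lift, and back off to a view over the row (+y 40 mm, higher).

jog_arm(
  increments=[4,0,0,0.6,0,0,0,4,0,0,0.9,0,0,0,4,0,0,0.95,0,0,0,4,0,0,0.95,0,0,0,8.5,0,0,0.95,0,0,0,8.5,0,0,0.95,0,0,0,8.5,0,0,0.95,0,0,0,8.5,0,0,0.95,0,0,0,8.5,0,0,0.95,0,0,0,8.5,0,0,-3,0,0,0,8.5,0,0,-7,0,0,0,8.5,0,0,-12,0,0,0,8.5,6,0,-17,0,0,0,8.5,6,0,-21,0,0,0,8.5,6,0,-21,0,0,0,8.5,6,0,-21,0,0,0,8.5,6,0,-21,0,0,0,8.5,6,0,-21,0,0,0],
)

```text
clock: 49.25
eef_pos: [559.7, 0.7, 300.0]
tool_rot: [-3.136, 0.001, 1.48]
force: [-0.1, 0.5, -0.4]
width: 85.1
gripper_force: 0.0
```

```bash
python3 - <<'E'
from h import *
s=ctrl.read_state(); print(s['eef_pos'],s['tool_rot'],s['force'])
P,im=snap('wrist','pics/w12.png'); S,i2=snap('scene','pics/s4.png')
print([ (n,cap(P,im,n,139)) for n in ('blue','green')])
a=np.linspace(0,7,60); o=im.copy()
for x,y in [(568.1,80.9),(562,11.5),(555.9,-58)]:
    for r,z in ((25,139),(25,9)):
        for u in proj(P,np.c_[x+r*np.cos(a),y+r*np.sin(a),np.full(60,z)]): cv2.circle(o,tuple(int(round(t)) for t in u),0,(255,0,255),-1)
cv2.imwrite('pics/f.png',np.hstack([cv2.resize(o[30:330,190:390],(400,600),interpolation=cv2.INTER_CUBIC),np.vstack([cv2.resize(i2[150:290,200:400],(400,280)),cv2.resize(i2[150:310,330:560],(400,320))])]))
E
```

```text
[559.72724667   0.74456594 299.98905356] [-3.13580142e+00  6.16873997e-04  1.48035830e+00] [-0.08663589  0.46119658 -0.37920179]
[('blue', (np.float64(-0.713007827059262), 22, array([559.09012335,  10.40316293]))), ('green', (np.float64(-0.7890855457227138), 22, array([554.00803121, -60.40108961])))]
```

View pics/f.png

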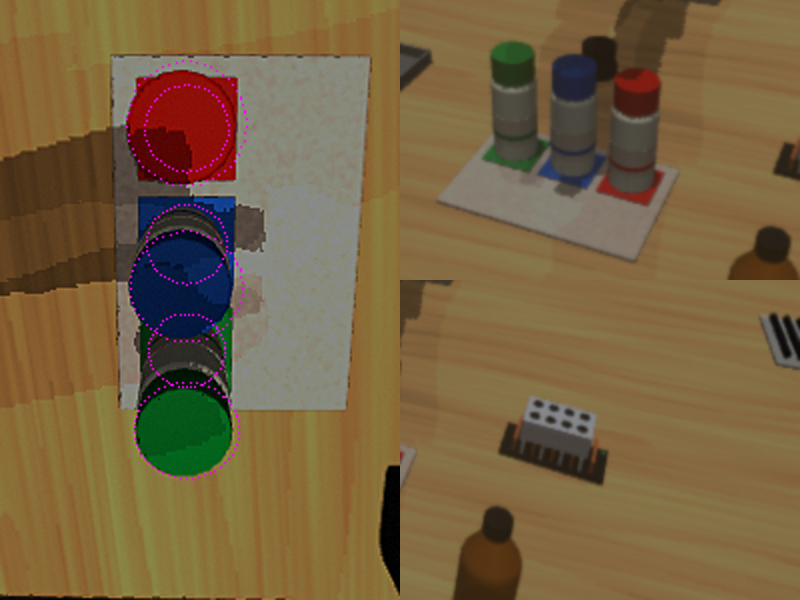

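Final view: all three bottles stand upright on their own pads (caps within about 3 mm of the expected circles). The block is seated on the dock, and the amber bottle is untouched.

```bash
python3 -c "
from cell import ctrl
print(ctrl.finish_job())"
```

```text
the job is handed in; nothing more can be done
None
```

The job is handed in at about 49 s of the 141 s allowed: the cold block is seated on the dock with its centre within 1 mm of the dock's, and all three bottles are back upright on their own-colour pads, about 3 mm or less off centre; no bottle was tipped and the amber bottle was not touched.

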